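# Open the bench incubator's lid, catch or no catch, and hold it open

## Robot

A 6-joint arm with a two-finger parallel gripper is mounted at the origin on the work surface. World frame = base frame: x ahead of the robot, y to its left, z up, the work surface at z = 0. Lengths are in m, angles in rad, forces in N, time in s.
With the tool pointing down it reaches from about 0.35 to 0.8 m from the base axis. Payload 7.3 kg.
Tool frame: the origin (TCP) lies between the finger pads; the fingertips stand 25 mm ahead of it and the grasp point (between the pads) lies 6 mm ahead of it (r.tip_extent is the distance from the TCP to the fingertips, in m); z points along the fingers, y is the line along which they close (so a half turn about z gives the same grasp; the last joint's range is limited). The gripper opens to 85 mm and grips with 20 to 120 N. Pads are 22 mm wide; open, the fingers measure 114 mm over their backs; the gripper's body (76 mm by 85 mm) begins 54 mm behind the grasp point. The pads swing forward as they close: fully open they stand 13 mm farther back than shut.
Start: joints at [-1.391, 0.342, 1.524, -0, 1.275, -0.146], TCP at [0.168, -0.497, 0.256] pointing down, gripper open.
Joint ranges: [-2.53, 2.53], [-0.77, 2.02], [0.04, 2.7], [-1, 4.14], [0.28, 2.66], [-3.11, 3.11]. Speed limits (rad/s): [2.57, 2.57, 3.14, 3.14, 3.14, 3.14].

## Interface

Orientations are given as a unit quaternion [x, y, z, w].
In Python, from workcell import r, command_gripper, optics gives the robot as it stands. The module is installed in compiled form; this text tells all that it offers. Calls block until the motion is done:
- r.reach(position, orientation): joint-space move of the TCP to a pose.
- r.move_straight(position, orientation=None, speed=0.15, max_force=None): straight line of the TCP; orientation=None keeps the orientation; speed is the mean speed in m/s. With max_force (N) it stops when the force on the tool has changed by that much, and returns True; else False.
- r.movej(angles): joint-space move.
- command_gripper(opening, force=None): finger opening in m; force is the grip in N (None keeps the last); returns when the fingers have stopped.
- r.hold(seconds).
- r.solve_ik(position, orientation): joint angles nearest the present ones, or None.
- r.read_state(): the state.
- optics.get_image(name): name is "scene" or "top" or "wrist"; returns (picture, depth): 420x560x3 uint8, red, green, blue; 420x560 float32, m along the optical axis (not along the pixel's ray), 0 where there is no reading.
- optics.camera_model(name): a dict with "K" (3x3 intrinsics, pixels), "R" (3x3) and "t" (3): a world point X has camera coordinates R X + t; the wrist camera has in their place "tool_from_camera" (4x4, takes a point from camera to tool coordinates, whose origin is the TCP and whose axes are the flange's). Camera axes: x right, y down, z forward; pixel columns grow to the right and rows downward; lengths in m; the calibration is good to about 2 mm. The wrist camera is an equidistant fisheye: a pixel r from the principal point sees the ray r / f radians off the axis. A picture is of the moment at which its call begins: read the wrist's pose just before it. camera_model takes no time and is no camera call.
A pose or a line that the arm cannot do raises r.PlanningError and nothing moves.
- r.finish_job(): hands the job in; it is judged then, once.
The state is a dict: "time_s": time; "joint_positions": joint angles; "dq": joint speeds; "tau": joint torques, N m; "eef_pos": TCP position; "eef_rot": TCP orientation; "contact_force": force on the tool from outside, world axes, zero at the start; "torque": the same for the moment, N m; "grip_width": finger opening in m; "grip_force": force on a finger pad.
Only numpy, scipy, OpenCV 4.12 (cv2) and the standard library are available. Lean on these libraries where they do the work, as an engineer would, in place of code of your own. Each camera call takes 0.05 s, during which the arm holds its last target. There are 200 camera calls.

## Task

The bench incubator's lid may or may not be caught, and its unmarked round knob does not show which: before touching the knob, tug the lid up by its bar handle to learn. If it is caught, turn the knob clockwise to its other stop to free it; then raise the lid by the handle until the handle has risen at least 15 cm, and finish while holding it up there, because the lid falls shut when let go. Leave the glassware and the other things on the bench where they are.

Things in the scene. Friction and masses are not known exactly. Their poses are not given: they have to be found in the camera images.
- chamber: White box of the bench incubator, fixed to the bench, 240 deep (its x) x 280 wide (its y) x 130 high to the rim, walls 10. Origin: centre of its underside, on the bench. Its front, with a display, faces its -x, towards the robot. A steel lid, 14 thick, of the same 240 x 280 lies on the rim, its top 144.5 above the bench.
- lid (a joint): Lid angle, rad: 0 shut, grows as the front edge rises, stop at 0.85. Hinged along the rear rim, turns freely, falls shut when let go (0.5 to 0.8 kg in all, 2 to 4 N at the handle). When caught it still lifts by a little play, about 0.03 rad (8 at the handle), then stops hard: a pull of 10 to 15 N tells. If not caught it goes on rising.
- lid_hinge (a point): Point on the hinge line (which runs along the chamber's y) at the middle of the rear rim: 120 behind the chamber's centre, 130 above the bench.
- handle (a point): Lid handle: round bar, 14 across, 120 long along its y, 55 in front of the lid's front edge on two 12 wide end arms (108 free between). Origin: middle of the bar, 295 in front of the hinge line, 40 left (+y) of the chamber's middle, 137.5 above the bench when shut; x towards the hinge. 48 gap to the chamber: open fingers to 50 at most. The bar can turn in a pinch from above as the lid swings.
- knob_grip (a point): Point on the axis of the catch knob at the height to grip it. The knob is a plain round black knob, 42 across and 28 high, standing upright on the lid near its front right corner (lid shut: 65 in front of and 85 right of the chamber's centre); it spans 148 to 176 above the bench and this point lies 163 above the bench. Room for fingers all round.
- catch_knob (a joint): Catch knob, rad, growing clockwise seen from above; stops at 0 and 1.45; starts at 0 to 0.2, stays where left (friction 0.06 N m). Its tongue inside passes under a hook near one of the two stops, and nothing shows which: if caught at the start, turning to the other stop (past 1.1) frees the lid; if free at the start, that would catch it. Turn it with the lid shut.
- beaker: Bystander, loose: glass beaker, 66 across, 75 high, in front of the chamber's right part (mm). Origin: underside centre.
- amber_bottle: Bystander, loose: amber bottle with cap, 62 across, 120 high, beside the chamber's left wall (mm). Origin: underside centre.
- flask: Bystander, loose: conical glass flask, 84 across the foot, 110 high, beside the chamber's right wall (mm). Origin: underside centre.
- dishes: Bystander, loose: stack of three round dishes, 90 across, 42 high, in front and to the left of the chamber (mm). Origin: underside centre.
- tip_box: Bystander, loose: green box with clear cover, 85 x 120 x 73 high, at the right of the bench (mm). Origin: underside centre.
- jar: Bystander, loose: glass jar, 70 across, 80 high, at the left of the bench (mm). Origin: underside centre.
- pipette: Bystander, loose: hand pipette lying down, 240 long, 22 high, at the left of the bench (mm). Origin: underside centre.

How it is judged:
By the outcome, as a careful person would: the job done as asked, in the order asked, and still so for the second after the job is handed in, while the arm keeps its last pose, push and grip.
It also fails if it takes over 64 s, if anything falls off the work surface, if the arm or the gripper's body presses on something with over 40 N, if the wrist force passes 120 N, or if a joint passes its speed limit or range.

## Working session

There is one attempt and no reset: what is moved stays moved. The work goes in short steps, each a Python script; the robot and the scene stay as the last script left them, time stands still between calls to the robot, and variables do not carry over. Pictures are saved under pics/ and viewed, at most 10 in all, crops included, and the job is handed in when it is done.

```bash
mkdir -p pics
python3 - <<'E'
from workcell import r, command_gripper, optics
import cv2,numpy as np
for n in ("scene","top"):
    p,d=optics.get_image(n); cv2.imwrite(f"pics/{n}0.png",p[:,:,::-1]); np.save(f"pics/{n}0.npy",d)
    m=optics.camera_model(n); print(n,m["K"].tolist(),m["R"].round(4).tolist(),m["t"])
s=r.read_state(); print(s)
E
```

```text
scene [[441.37547945080166, 0.0, 276.6533987506868], [0.0, 441.37547945080166, 210.61474630277993], [0.0, 0.0, 1.0]] [[-0.8593, 0.5115, -0.0001], [0.3005, 0.5047, -0.8093], [-0.4139, -0.6954, -0.5874]] [ 0.52354738 -0.09270131  1.67988675]
top [[412.8521312255534, 0.0, 275.2545039326372], [0.0, 412.8521312255534, 207.0751565594952], [0.0, 0.0, 1.0]] [[-0.0273, -0.9995, 0.0167], [-0.9965, 0.0259, -0.0789], [0.0784, -0.0188, -0.9967]] [-0.0040297   0.59538671  1.26449621]
{'time_s': 0.1, 'joint_positions': array([-1.39099359e+00,  3.42622617e-01,  1.52488455e+00,  2.12848842e-05,
        1.27538463e+00, -1.45997827e-01]), 'dq': array([-0.00096863, -0.002559  , -0.00170707, -0.00077974,  0.00076471,
        0.00021732]), 'tau': array([ 2.20671674e-03, -4.34449339e+01, -2.46489394e+01, -9.83073710e-05,
        4.70959494e-03,  1.67690791e-05]), 'eef_pos': array([ 0.16800846, -0.49707202,  0.25572412]), 'eef_rot': array([ 9.86761360e-01,  1.62177670e-01, -8.00888534e-07, -6.49652363e-04]), 'contact_force': array([-0.12262169, -0.0567017 ,  0.52219456]), 'torque': array([-0.00491717,  0.02821864,  0.0130167 ]), 'grip_force': 0.0, 'grip_width': 0.08572671416467911}
```

View pics/top0.png

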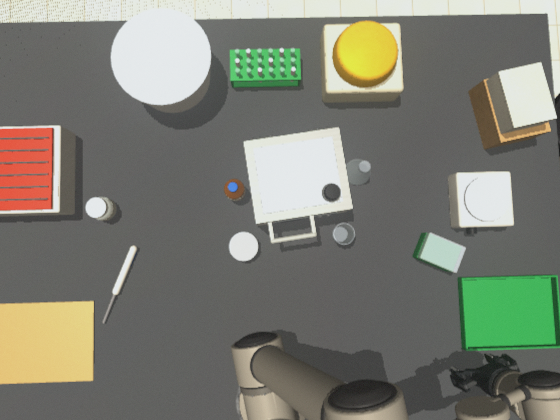

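View pics/scene0.png

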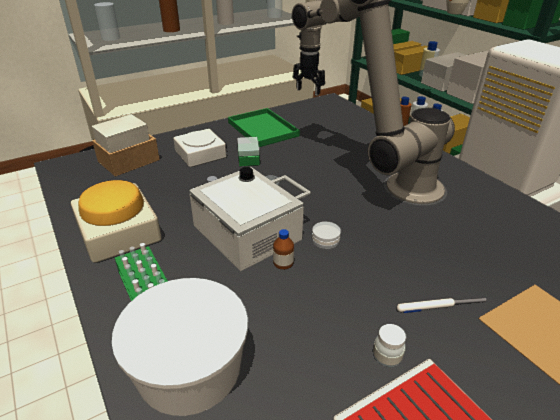

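The top view shows the knob at about (331,192), the handle bar from (272,240) to (315,236), the beaker at (344,234) and the dishes at (244,247). I'll enlarge that area for accurate readings.

```bash
python3 - <<'E'
import cv2
p=cv2.imread("pics/top0.png")[120:270,220:370]
cv2.imwrite("pics/top0c.png",cv2.resize(p,None,fx=4,fy=4,interpolation=cv2.INTER_CUBIC))
E
cat > h.py <<'E'
import numpy as np
from workcell import r, command_gripper, optics
from scipy.spatial.transform import Rotation as Ro
def pix(n,u,v,z):
    m=optics.camera_model(n); R,t=np.array(m["R"]),np.array(m["t"])
    d=R.T@np.linalg.solve(m["K"],[u,v,1]); c=-R.T@t
    return c+d*(z-c[2])/d[2]
def down(a): # tool down, closing axis (tool y) at world angle a
    y=np.array([np.cos(a),np.sin(a),0]); z=np.array([0,0,-1.]); x=np.cross(y,z)
    return Ro.from_matrix(np.c_[x,y,z])
E
```

```text
(no output)
```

View pics/top0c.png

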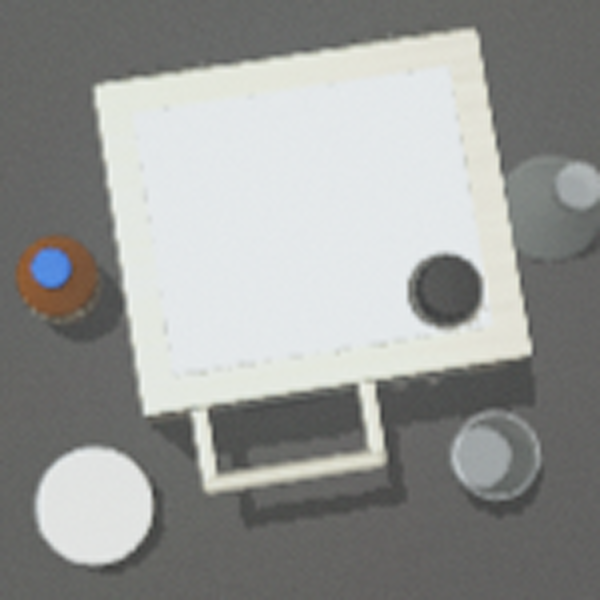

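Crop readings: lid corners (96,88), (476,30), (530,352), (146,414); bar from (208,484) to (384,460); knob top at about (450,287).

```bash
cat > fit.py <<'E'
from h import *
C=lambda u,v,z: pix("top",220+(u+.5)/4-.5,120+(v+.5)/4-.5,z)
M=[(120,140,96,88,.1445),(120,-140,476,30,.1445),(-120,-140,530,352,.1445),(-120,140,146,414,.1445),(-175,100,208,484,.1375),(-175,-20,384,460,.1375),(-65,-85,450,287,.176)]
L=np.array([m[:2] for m in M])/1e3; W=np.array([C(*m[2:])[:2] for m in M])
l0,w0=L.mean(0),W.mean(0); A=(L-l0)[:,0]+1j*(L-l0)[:,1]; B=(W-w0)[:,0]+1j*(W-w0)[:,1]
yaw=np.angle(np.vdot(A,B)); R2=np.array([[np.cos(yaw),-np.sin(yaw)],[np.sin(yaw),np.cos(yaw)]])
c=w0-R2@l0
P=lambda x,y,z: np.r_[c+R2@[x,y],z]
E
python3 - <<'E'
from fit import *
print(c,yaw,(W-(c+L@R2.T)).round(4).tolist()); print(P(-.175,.04,.1375),P(-.065,-.085,.163))
tp=P(-.175,.04,.1375)
for a in (yaw,yaw+np.pi):
  for dz in (0,.12):
    print(a,r.solve_ik(tp+[0,0,dz],down(a).as_quat()))
print(r.solve_ik(P(-.065,-.085,.2),down(yaw).as_quat()),r.solve_ik(P(-.065,-.085,.2),down(yaw+np.pi).as_quat()))
E
```

```text
[ 0.67666153 -0.08404255] 0.12899073377648645 [[-0.0022, -0.0026], [-0.0022, 0.0012], [0.0027, 0.0029], [0.002, -0.0019], [0.0011, 0.0025], [-0.0008, -0.0035], [-0.0006, 0.0013]]
[ 0.49797006 -0.0668857   0.1375    ] [ 0.62313537 -0.17669756  0.163     ]
0.12899073377648645 [-2.86167126e-01  4.33658501e-01  1.74949268e+00 -4.44089210e-16
  9.58441471e-01 -4.15157860e-01]
0.12899073377648645 [-2.86167126e-01  2.99773072e-01  1.58229478e+00 -4.44089210e-16
  1.25952481e+00 -4.15157860e-01]
3.2705833873662797 [-2.86167126e-01  4.33658501e-01  1.74949268e+00 -4.44089210e-16
  9.58441471e-01  2.72643479e+00]
3.2705833873662797 [-2.86167126e-01  2.99773072e-01  1.58229478e+00 -4.44089210e-16
  1.25952481e+00  2.72643479e+00]
[-3.94539227e-01  6.12061374e-01  1.23621757e+00 -4.44089210e-16
  1.29331371e+00 -5.23529961e-01] [-3.94539227e-01  6.12061374e-01  1.23621757e+00 -4.44089210e-16
  1.29331371e+00  2.61806269e+00]
```

Run:
```python
from fit import *
import cv2
command_gripper(.046,40)
r.reach(P(-.175,.04,.235),down(yaw).as_quat())
s=r.read_state(); p,d=optics.get_image("wrist"); print(s["time_s"],s["eef_pos"],s["contact_force"],s["grip_width"])
m=optics.camera_model("wrist"); print(m)
T=np.array(m["tool_from_camera"]);K=np.array(m["K"])
def proj(X):
    t=Ro.from_quat(s["eef_rot"]).inv().apply(X-s["eef_pos"]); q=np.linalg.inv(T)@np.r_[t,1]
    th=np.arctan2(np.hypot(q[0],q[1]),q[2]); ph=np.arctan2(q[1],q[0]); return K[0,2]+K[0,0]*th*np.cos(ph),K[1,2]+K[1,1]*th*np.sin(ph)
b=p[:,:,::-1].copy()
for X in (P(-.175,.1,.1375),P(-.175,-.02,.1375),P(-.175,.04,.1375),P(-.065,-.085,.176),P(-.12,.14,.1445),P(-.12,-.14,.1445)):
    u,v=proj(X); print(u,v); cv2.circle(b,(int(round(u)),int(round(v))),2,(0,0,255),-1)
cv2.imwrite("pics/w1.png",b)
```

```text
2.5333 [ 0.49793493 -0.06774072  0.23501869] [ 0.45964034  0.19411622 -0.16101693] 0.046203077784148165
{'K': array([[325.1922621 ,   0.        , 280.59888256],
       [  0.        , 325.1922621 , 204.71236492],
       [  0.        ,   0.        ,   1.        ]]), 'tool_from_camera': array([[-5.45973177e-04, -9.48982738e-01, -3.15327552e-01,
         8.08059509e-02],
       [ 9.99999762e-01, -6.50963414e-04,  2.27636294e-04,
         3.58853906e-04],
       [-4.21289614e-04, -3.15327352e-01,  9.48982868e-01,
        -1.16807545e-01],
       [ 0.00000000e+00,  0.00000000e+00,  0.00000000e+00,
         1.00000000e+00]])}
280.01629978064966 130.54958149902365
280.41834002843285 288.4712547722493
280.227183869938 216.4744358715234
412.5103615507919 371.16211416772967
366.3047743851987 71.89553225072589
337.06579886991614 390.3614373766786
```

View pics/w1.png

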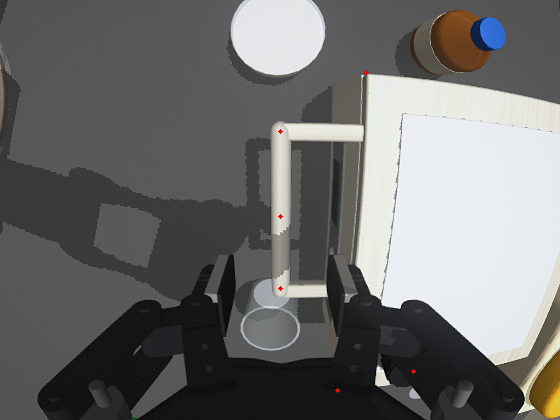

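The reprojected points land on the bar's ends and the lid corner, so the fit is good. Next I grip the bar and tug.

Run:
```python
from fit import *
q=down(yaw).as_quat()
print(r.move_straight(P(-.175,.04,.1435),q,speed=.08,max_force=10))
command_gripper(0,40)
s=r.read_state(); print(s["time_s"],s["grip_width"],s["eef_pos"],s["contact_force"],s["grip_force"])
print(r.move_straight(s["eef_pos"]+[0,0,.022],speed=.02,max_force=13))
s=r.read_state(); print(s["time_s"],s["grip_width"],s["eef_pos"],s["contact_force"])
r.hold(.3)
s=r.read_state(); print(s["time_s"],s["grip_width"],s["eef_pos"],s["contact_force"])
```

```text
False
4.275 0.012313000320776944 [ 0.49780824 -0.06695222  0.14391507] [-3.89123022 -0.7767117   5.1699553 ] 39.04866278171539
True
5.125 0.012409543173022362 [ 0.49865511 -0.06686768  0.16160855] [ 2.1673367  -0.83978399 -2.87681251]
5.425 0.012658737753025815 [ 0.4985447  -0.06687982  0.16057491] [ 4.00927005 -0.22689284 -3.90293503]
```

The handle rose 17 mm under only about 4 N, which suggests the lid is free. I'll continue a little and check by camera, in case the bar slipped in the grip.

Run:
```python
from fit import *
import cv2
s=r.read_state()
print(r.move_straight(s["eef_pos"]+[0.001,0,.015],speed=.02,max_force=13))
s=r.read_state(); print(s["time_s"],s["grip_width"],s["eef_pos"],s["contact_force"])
r.hold(.3)
s=r.read_state(); print(s["time_s"],s["grip_width"],s["eef_pos"],s["contact_force"])
a=optics.get_image("wrist")[0]; b=optics.get_image("scene")[0][140:280,160:340]
cv2.imwrite("pics/w2.png",np.hstack([cv2.resize(a,(400,300)),cv2.resize(b,(386,300))])[:,:,::-1])
```

```text
False
6.325 0.012727015902167444 [ 0.50007733 -0.06668872  0.17567191] [ 6.30861347  0.57294043 -2.63487682]
6.625 0.012693722351967843 [ 0.50009067 -0.06667831  0.17564832] [ 5.97975175  0.51567436 -3.92747443]
```

View pics/w2.png

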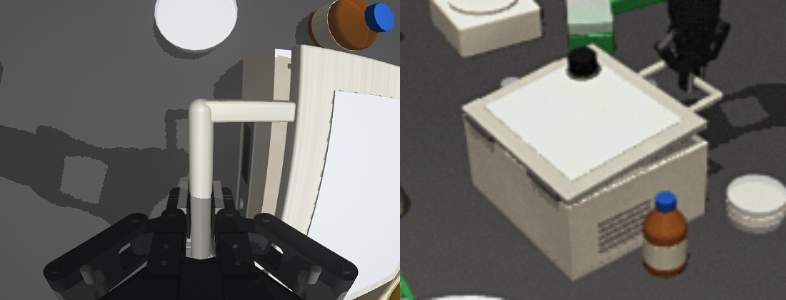

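The tug shows the lid is free: a clear gap is open at the front edge, and the bar (about (200,200) in the left panel) sits in the pads. The knob must not be touched, so I raise the lid along its arc.

Run:
```python
from fit import *
import cv2
command_gripper(0,60)
u=np.r_[R2@[1,0],0]
p0=P(-.175,.04,.1439)
for a in np.linspace(.108,.68,8)[1:]:
    dx=.295-.295*np.cos(a)+.0075*np.sin(a); dz=.295*np.sin(a)+.0075*(np.cos(a)-1)
    f=r.move_straight(p0+u*dx+[0,0,dz],speed=.05,max_force=25)
    s=r.read_state(); print(f,round(a,2),s["time_s"],s["grip_width"],s["eef_pos"].round(4),s["contact_force"].round(1))
    if f: break
r.hold(.5)
s=r.read_state(); print(s["time_s"],s["eef_pos"],s["contact_force"])
a=optics.get_image("wrist")[0]; b=optics.get_image("scene")[0][120:280,140:340]
cv2.imwrite("pics/w3.png",np.hstack([cv2.resize(a,(400,300)),cv2.resize(b,(375,300))])[:,:,::-1])
```

```text
False 0.19 7.575 0.012015705303422965 [ 0.5041 -0.0661  0.1991] [-0.2 -1.6 -3.3]
False 0.27 8.2083 0.012257679025280827 [ 0.5102 -0.0653  0.2235] [-4.6 -3.1 -2.8]
False 0.35 8.8417 0.01212008583460826 [ 0.5178 -0.0643  0.2462] [-4.5 -3.5 -1.3]
False 0.43 9.475 0.01211633264872988 [ 0.5272 -0.0631  0.2682] [-7.  -4.1 -1.1]
False 0.52 10.1083 0.01205476936748867 [ 0.5385 -0.0617  0.29  ] [-9.4 -3.9  3. ]
False 0.6 10.7417 0.011723518713510288 [ 0.5513 -0.0601  0.3104] [-10.4  -2.6   5.1]
False 0.68 11.375 0.011932108499987052 [ 0.5657 -0.0582  0.3297] [-11.9  -4.5   7.5]
11.875 [ 0.56565353 -0.05823589  0.32966038] [-11.70169624  -4.44477077   5.30411795]
```

View pics/w3.png

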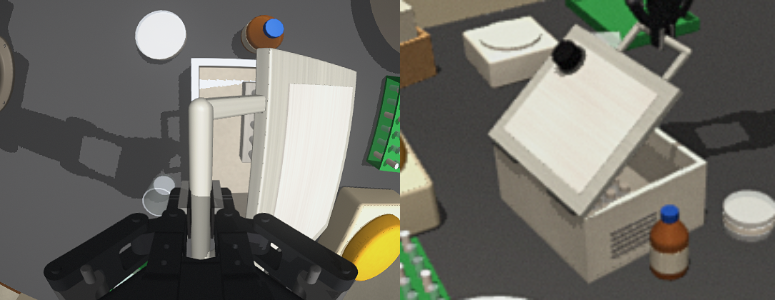

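The lid is up and gripped: the handle has risen about 18 cm and nothing else has moved.

```bash
python3 -c "
from workcell import r
print(r.finish_job())"
```

```text
the job is handed in; nothing more can be done
None
```

The tug showed the lid was not caught, so I left the knob alone, raised the lid until the handle was about 18 cm up, and handed the job in with the gripper still holding it there.

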